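Eject the steel tube and trap it on the ramp

TASK

Two ejector fixtures stand on the bench: press the green ejector pad of the one that holds the steel tube right down with one finger, and with the other finger stop the popped-out tube on its ramp before it rolls into the red bin. Nothing is to be picked up, and the yellow tube, its pad and everything else stay as they are. Finish while holding: the pad still pressed down and the steel tube at rest on the ramp against your finger.

Things in the scene. Friction and masses are not known exactly. Their poses are not given: they have to be found in the camera images.
- fixture_a: ejector fixture holding the STEEL tube, bolted down. Origin on the bench under the nest; z up. Along its x (mm): pad at +31; nest at 0, its floor 20 above the bench with 3 mm lips; ramp falling towards -x from -9 to -92; open red bin to -142. Base 70 wide, x +48 to -142. Blue guide walls, 58 apart inside, 5 thick, tops 32 above the bench, x +16 to -92.
- ramp_a (a point): point on the ramp surface of fixture_a, on its centre line, at x = -46 mm in the fixture frame, 18.4 mm above the bench. The smooth black ramp is 58 mm wide and falls towards -x at 7 degrees: surface 23 mm above the bench at x = -9, 13 mm at x = -92
- tube_a_center (a point): centre of the bright steel tube, 26 mm diameter, 54 mm long, about 80 g, loose, lying along the fixture's y in the nest, centre 33 mm above the bench. Pressing pad_a lifts it over the front lip when the pad is about 5 to 8 mm down; it then rolls down the ramp into the red bin within a second unless a finger stands in its way (tip below the tube's middle is enough)
- pad_a_top (a point): centre of the top face of fixture_a's green ejector pad (24 mm along the fixture's x, 40 mm along y), at x = +31 mm in the fixture frame; 34 mm above the bench when up, 24 mm when fully down (moves with the pad)
- pad_a (a joint): travel of fixture_a's ejector pad: 0 up, grows as it is pressed down, 0.010 m fully down. Spring return: 2.5 N to start, about 6 N fully down
- fixture_b: second fixture of the same make, loaded with the YELLOW plastic tube; to be left alone. Same origin, axes and sizes as fixture_a
- tube_b_center (a point): centre of the yellow plastic tube, same size as the steel one, in the nest of fixture_b
- pad_b (a joint): travel of fixture_b's ejector pad, 0 up, 0.010 m fully down; to stay up
- post_base: bystander: yellow housing 105 x 70 x 22 mm with an upright steel post, 14 mm diameter, top 72 mm above the bench; origin centre of underside
- plain_base: bystander: yellow housing 105 x 70 x 22 mm without post; origin centre of underside
- wrench: bystander: steel wrench 130 mm long, lying flat, along its x axis
- screwdriver: bystander: screwdriver lying flat, along its x axis, about 200 mm long
- bracket: bystander: small steel angle bracket 50 x 24 x 38 mm; origin centre of underside
- jar: bystander: small closed clear jar, 54 mm diameter, 65 mm high; origin centre of underside
- washer_bin: bystander: open blue plastic bin of washers 100 x 130 x 50 mm; origin centre of underside
- tube_a: the steel tube itself; origin at its centre, its y axis is the tube's axis (its x and z axes turn as it rolls)

How it is judged:
By the outcome, as a careful person would: the job done as asked, in the order asked, and still so for the second after the job is handed in, while the arm keeps its last pose, push and grip.
It also fails if it takes over 32 s, if anything falls off the work surface, if the arm or the gripper's body presses on something with over 40 N, if the wrist force passes 120 N, or if a joint passes its speed limit or range.

ROBOT

A 6-joint arm with a two-finger parallel gripper is mounted at the origin on the work surface. World frame = base frame: x ahead of the robot, y to its left, z up, the work surface at z = 0. Lengths are in mm, angles in rad, forces in N, time in s.
With the tool pointing down it reaches from about 400 to 925 mm from the base axis. Payload 12.5 kg.
Tool frame: the origin (TCP) lies on the mounting face of the last link; the fingertips stand 190 mm ahead of it and the grasp point (between the pads) lies 171 mm ahead of it; x points along the fingers, y is the direction in which the jaws open and shut, and the axes are right-handed (so a half turn about x gives the same grasp; the last joint's range is limited). The gripper opens to 95 mm and grips with 3 to 60 N. Pads are 20 mm wide; open, the fingers measure 119 mm over their backs; the gripper's body (75 mm by 180 mm) begins 59 mm behind the grasp point.
Start: joints at [-1.312, 0.491, 1.559, -0, 1.092, -0.106], TCP at [222.996, -583.865, 404.761] pointing down, gripper open.
Joint ranges: [-3.1, 3.1], [-0.84, 2.19], [0.05, 2.79], [-1.13, 4.28], [0.06, 2.93], [-2.69, 2.69]. Speed limits (rad/s): [2.22, 2.22, 2.79, 3.14, 3.14, 3.14].

INTERFACE

Orientations are given as [roll, pitch, yaw] about the fixed x, y, z axes, in that order (R = Rz(yaw) Ry(pitch) Rx(roll)).
In Python, from cell import env, eyes gives the robot as it stands. The module is installed in compiled form; this text tells all that it offers.
- The arm moves only by the tool jog_arm, never from a script. Its argument "deltas" is one flat list of numbers, 7 for each row, row after row: the shift along the tool's x, y, z in mm, then the turn, a rotation vector about the tool's x, y, z in rad, then the opening, from 0 (shut) to 1 (fully open). A call has 1 to 10 rows; each row shifts and turns the pose as measured when the row begins, along the tool's axes as they then stand; what a row does not reach is not made up. A row lasts 1/8 s, in which the tool goes at most 62.5 mm and 10.7 degrees, less where a joint would pass 70% of its speed; a pose out of reach is approached as far as the arm can. A call is refused whole if a number of a shift passes 62.5 or a number of a turn 0.188, either way. A call with a gripper value outside its range is refused whole. The fingers move at their own pace and stop on an object; the grip force is fixed at half the most. Time passes only in rows, so rows that do not move let the fingers close. It gives the time, the measured TCP pose, the force and the opening at its end, in the units of the state.
- env.state(): the state, without advancing time (a new reading comes with each control period).
- eyes.read_camera(name): name is "scene" or "top" or "wrist"; returns a dict with "image" (384x512x3 uint8, red, green, blue), "fovy" (degrees; the focal length in pixels is half the picture's height over the tangent of half this angle, whatever the lens; pixels are square), "cx", "cy" (the principal point, pixels), "world_from_camera" (4x4, takes a point from camera to world coordinates). Camera axes: x right, y up, looking along -z (the intrinsics and any distortion apply to the point x, -y, -z); pixel columns grow to the right and rows downward; lengths in mm; the calibration is good to about 2 mm. A picture is of the moment at which its call begins. There is no depth.
- env.job_done(): hands the job in, once; it reports no verdict.
The state is a dict: "t": time; "joints": joint angles; "qvel": joint speeds; "tau": joint torques, N m; "eef_pos": TCP position; "tcp_rot": TCP orientation; "ft_force": force on the tool from outside, world axes, zero at the start; "moment": the same for the moment, N m; "opening": opening from 0.0 (shut) to 1.0 (fully open).
Only numpy, scipy, OpenCV 4.12 (cv2) and the standard library are available. Lean on these libraries where they do the work, as an engineer would, in place of code of your own. Each camera call takes 0.05 s, during which the arm holds its last target.

## Working session

There is one attempt and no reset: what is moved stays moved. The work goes in short steps, Python scripts to look and compute and a tool call to move; the robot and the scene stay as the last step left them, time stands still between calls to the robot, and variables do not carry over. Pictures are saved under pics/ and viewed, and the job is handed in when it is done.

Besides the shell and the picture viewer there is one more tool, called after ">>>" in YAML: its name, and indented under it one key for each argument. jog_arm: Moves the arm, as the interface text tells. Its arguments: {"type":"object","properties":{"deltas":{"type":"array","items":{"type":"number"}}},"required":["deltas"]}

```bash
mkdir -p pics; python3 - <<'E'
from cell import env, eyes
import cv2,pickle
d={}
for n in("scene","top","wrist"):
    c=eyes.read_camera(n); d[n]=c
    cv2.imwrite(f"pics/{n}0.png",c["image"][:,:,::-1])
    print(n,{k:v for k,v in c.items() if k!="image"})
pickle.dump(d,open("cams0.pkl","wb"))
print(env.state())
E
```

```text
scene {'fovy': 50.32974232163216, 'cx': 249.85174242856846, 'cy': 191.25197206841133, 'world_from_camera': array([[-5.48476735e-01, -6.16032608e-01,  5.65399944e-01,
         1.26096822e+03],
       [ 8.36162606e-01, -4.05953876e-01,  3.68827258e-01,
         3.62701324e+02],
       [ 2.31668093e-03,  6.75059461e-01,  7.37759688e-01,
         9.34146243e+02],
       [ 0.00000000e+00,  0.00000000e+00,  0.00000000e+00,
         1.00000000e+00]])}
top {'fovy': 49.58898473317198, 'cx': 259.6722071753308, 'cy': 187.80054263948827, 'world_from_camera': array([[-2.67121356e-02,  9.87183208e-01, -1.57339680e-01,
         4.65023438e+02],
       [-9.99603534e-01, -2.49765767e-02,  1.29979162e-02,
        -7.27553450e+01],
       [ 8.90151801e-03,  1.57624502e-01,  9.87459001e-01,
         9.92606848e+02],
       [ 0.00000000e+00,  0.00000000e+00,  0.00000000e+00,
         1.00000000e+00]])}
wrist {'fovy': 66.68871550872022, 'cx': 256.7927880781928, 'cy': 198.4379997261931, 'world_from_camera': array([[ 3.56021783e-01,  8.92665777e-01,  2.76398806e-01,
         3.00796700e+02],
       [-9.3447
[... 181 characters left out ...]
0.00000000e+00,  0.00000000e+00,
         1.00000000e+00]])}
{'t': 0.15, 'joints': array([-1.31158805e+00,  4.91400946e-01,  1.55928564e+00, -1.01794402e-05,
        1.09168381e+00, -1.05563921e-01]), 'qvel': array([-0.00150346, -0.00091635, -0.00084771, -0.00165854,  0.00010209,
       -0.00050332]), 'tau': array([ 7.74380078e-04, -6.12899709e+01, -2.58276397e+01,  6.92720362e-02,
        4.73902363e-02, -6.58399995e-05]), 'eef_pos': array([ 222.99828834, -583.84862453,  404.31665083]), 'tcp_rot': array([-1.66475067,  1.57001854,  1.84161888]), 'ft_force': array([-1.16391849,  0.40245402,  0.87911578]), 'moment': array([ 0.0266273 , -0.03593283,  0.03132863]), 'opening': 0.9993929987239317}
```

View pics/scene0.png

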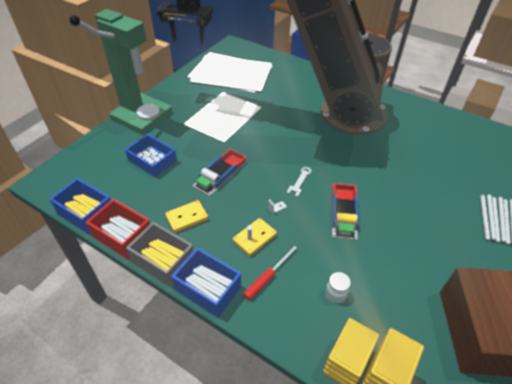

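View pics/top0.png

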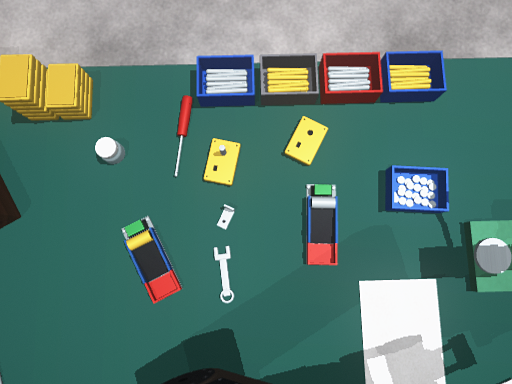

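View pics/wrist0.png

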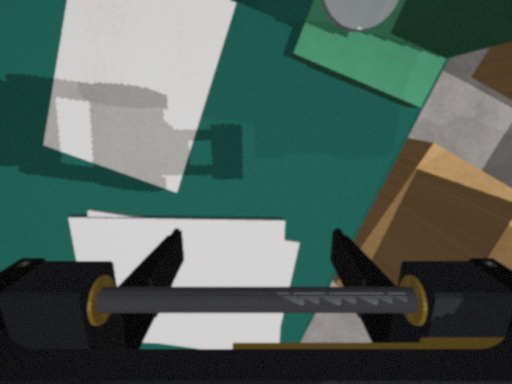

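The steel-tube fixture is on the right in the top view: pad at about (322,190), tube (322,202), bin (322,254). The yellow one is on the left, around (150,260). Next I measure the right one in both views.

```bash
cat > h.py <<'E'
import numpy as np,cv2
from scipy.spatial.transform import Rotation as R
def ray(c,u,v):
    f=c["image"].shape[0]/2/np.tan(np.radians(c["fovy"])/2)
    T=np.array(c["world_from_camera"]); d=T[:3,:3]@np.array([(u-c["cx"])/f,-(v-c["cy"])/f,-1]); return T[:3,3],d
def plane(c,u,v,z):
    o,d=ray(c,u,v); return o+d*(z-o[2])/d[2]
def tri(a,b):
    A=[];B=[]
    (o1,d1),(o2,d2)=a,b
    M=np.stack([d1,-d2],1); s=np.linalg.lstsq(M,o2-o1,rcond=None)[0]
    p,q=o1+s[0]*d1,o2+s[1]*d2; return (p+q)/2,np.linalg.norm(p-q)
def proj(c,p):
    f=c["image"].shape[0]/2/np.tan(np.radians(c["fovy"])/2)
    T=np.array(c["world_from_camera"]); q=T[:3,:3].T@(np.array(p)-T[:3,3]); return c["cx"]+f*q[0]/-q[2], c["cy"]-f*q[1]/-q[2]
def blobs(img,col,amin=30):
    h=cv2.cvtColor(img,cv2.COLOR_RGB2HSV)
    if col=="green": m=cv2.inRange(h,(50,150,90),(75,255,255))
    if col=="red": m=cv2.inRange(h,(0,170,90),(6,255,255))|cv2.inRange(h,(174,170,90),(180,255,255))
    n,l,s,ce=cv2.connectedComponentsWithStats(m)
    return [(ce[i],s[i],cv2.minAreaRect(np.argwhere(l==i)[:,::-1].astype(np.float32))) for i in range(1,n) if s[i,4]>=amin]
E
python3 - <<'E'
import pickle;from h import *
d=pickle.load(open("cams0.pkl","rb"))
for n in("top","scene"):
  for col in("green","red"):
    for b in blobs(d[n]["image"],col): print(n,col,b[0].round(1),b[1],np.round(b[2][0],1),np.round(b[2][1],1),round(b[2][2],1),plane(d[n],*b[0],34 if col=="green" else 15).round(1))
x=d["top"]["image"][170:280,290:355]; cv2.imwrite("pics/topc.png",cv2.resize(x,None,fx=5,fy=5,interpolation=cv2.INTER_CUBIC)[:,:,::-1])
x=d["scene"]["image"][140:200,185:255]; cv2.imwrite("pics/scc.png",cv2.resize(x,None,fx=8,fy=8,interpolation=cv2.INTER_CUBIC)[:,:,::-1])
from cell import env
s=env.state();M=R.from_euler("xyz",s["tcp_rot"]).as_matrix();print(M.round(3))
E
```

```text
top green [134.3 227.6] [125 220  20  17 185] [134.3 227.6] [10.3 17.9] 63.4 [532.7 204.6  34. ]
top red [352.3  75.2] [323  53  60  41 495] [352.4  72.7] [40.4 58.2] 88.2 [ 899.3 -324.3   15. ]
top red [184.4 115.1] [177  96  15  40 380] [184.4 115.3] [ 9.9 39.5] 8.1 [805.5  93.6  15. ]
top red [332.2 255. ] [330 245   6  19  75] [332.5 254. ] [18.  5.] 90.0 [ 458.4 -250.1   15. ]
top red [162.9 286.5] [145 270  36  33 621] [162.5 286.1] [21.7 31.6] 62.5 [397.5 142.1  15. ]
scene red [233.3 159.6] [226 156  16   8  72] [233.5 159.3] [ 6.9 15. ] 81.9 [ 468.7 -219.4   15. ]
scene red [345.9 193. ] [336 186  20  14 171] [346.  193.6] [12.4 18.6] 79.4 [402.1 151.   15. ]
scene red [133.7 214.2] [112 200  36  28  77] [129.6 211. ] [39.5  9.3] 40.8 [ 817.  -328.4   15. ]
scene red [ 95.6 224.5] [ 87 210  24  29 100] [ 97.3 226.3] [29.4 18. ] 74.1 [ 904.  -391.8   15. ]
scene red [258.7 283.3] [245 269  29  29 262] [259. 283.] [ 7.1 35.4] 45.0 [807.8  94.9  15. ]
[[-0.     0.357 -0.934]
 [ 0.001 -0.934 -0.357]
 [-1.    -0.001 -0.   ]]
```

View pics/topc.png

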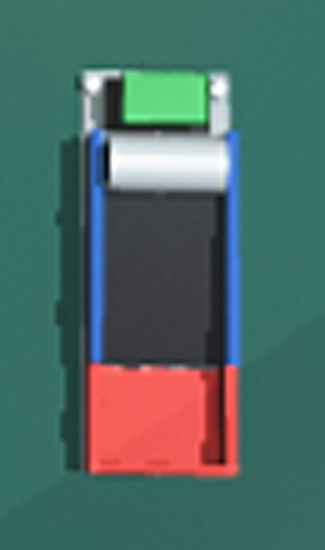

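View pics/scc.png

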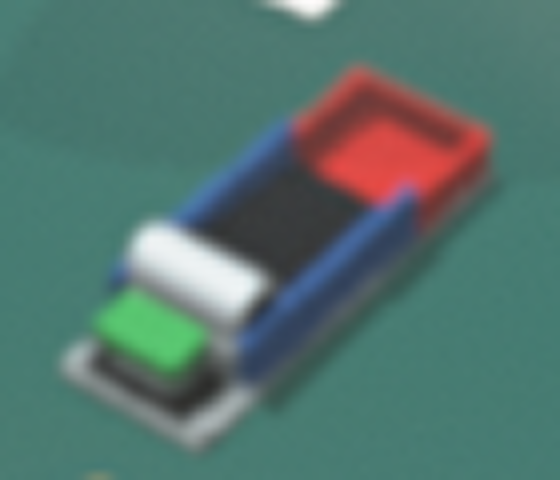

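```bash
python3 - <<'E'
import pickle;from h import *
d=pickle.load(open("cams0.pkl","rb"))
t=lambda u,v:((u+.5)/5-.5+290,(v+.5)/5-.5+170)
s=lambda u,v:((u+.5)/8-.5+185,(v+.5)/8-.5+140)
P=lambda c,p,z:print(plane(d[c],*p,z).round(1))
print("pad");P("top",t(165.5,98),34);P("scene",s(150,325),34)
print("pad corners");[P("top",t(*q),34) for q in((123,72),(208,72),(208,124),(123,124))]
print("wall ends right top outer");P("top",t(239,131),32);P("top",t(239,366),32)
print("left");P("top",t(93,131),32);P("top",t(93,366),32)
print("bin far corners");P("top",t(88,474),20);P("top",t(238,474),20)
print("tube ends");P("top",t(110,165),33);P("top",t(229,165),33)
print(tri(ray(d["top"],*t(165.5,98)),ray(d["scene"],*s(150,325))))
E
```

```text
pad
[ 610.7 -232.6   34. ]
[ 611.1 -231.4   34. ]
pad corners
[ 623.5 -213.3   34. ]
[ 622.5 -253.1   34. ]
[ 598.  -251.8   34. ]
[ 599.  -212.1   34. ]
wall ends right top outer
[ 594.6 -266.5   32. ]
[ 485.7 -260.4   32. ]
left
[ 596.3 -198.2   32. ]
[ 487.5 -193.3   32. ]
bin far corners
[ 438.5 -190.3   20. ]
[ 436.7 -259.5   20. ]
tube ends
[ 580.  -205.3   33. ]
[ 578.6 -260.8   33. ]
(array([ 610.64472904, -232.35597709,   33.17040401]), np.float64(0.8150573874585036))
```

The views agree: pad at about (611,-232), the base length checks to 173.5 mm, and the fixture's yaw is about -2.5°. I'll travel high, curving inward to stay clear of the press.

>>> jog_arm:
  deltas: [0,-38,-43,0,0,0,1,0,-38,-43,0,0,0,1,0,-38,-43,0,0,0,1,0,-38,-43,0,0,0,1,0,-10.5,-56,0,0,0,1,0,-10.5,-56,0,0,0,1,0,-10.5,-56,0,0,0,1,0,-10.5,-56,0,0,0,1,0,-10.5,-56,0,0,0,1]

```text
t: 1.27
eef_pos: [580.0, -223.0, 403.4]
tcp_rot: [-1.477, 1.569, 2.023]
ft_force: [-0.1, -0.9, 0.4]
opening: 0.997
```

>>> jog_arm:
  deltas: [0,0,0,-0.166,0,0,0.72,0,0,0,-0.166,0,0,0.72,0,0,0,-0.166,0,0,0.72,0,0,0,-0.166,0,0,0.72,0,0,0,-0.166,0,0,0.72,0,0,0,-0.166,0,0,0.72,0,0,0,-0.166,0,0,0.72,0,0,0,0,0,0,0.72]

```text
t: 2.28
eef_pos: [583.3, -219.2, 400.1]
tcp_rot: [-2.25, 1.564, 2.453]
ft_force: [0.1, 0.3, -0.8]
opening: 0.718
```

```bash
cat > look.py <<'E'
import sys
from cell import env,eyes
from h import *
import pickle
k=sys.argv[1]; d={}
for n in sys.argv[2:]:
    d[n]=eyes.read_camera(n); cv2.imwrite(f"pics/{n}{k}.png",d[n]["image"][:,:,::-1])
pickle.dump(d,open(f"cams{k}.pkl","wb"))
s=env.state();M=R.from_euler("xyz",s["tcp_rot"]).as_matrix()
print(s["t"],s["eef_pos"].round(1),s["ft_force"].round(1),s["opening"]);print(M.round(4))
print("tips",(s["eef_pos"]+190*M[:,0]).round(1))
g=s["opening"]*95/2+6
for q in (1,-1): print("finger",q,(s["eef_pos"]+190*M[:,0]+q*g*M[:,1]).round(1))
E
python3 look.py 1 wrist
```

```text
2.325 [ 583.3 -219.2  400.2] [ 0.1  0.4 -0.3] 0.7204959475086393
[[-0.005   0.9999 -0.0114]
 [ 0.0041 -0.0113 -0.9999]
 [-1.     -0.005  -0.004 ]]
tips [ 582.4 -218.5  210.2]
finger 1 [ 622.6 -218.9  210. ]
finger -1 [ 542.1 -218.   210.4]
```

View pics/wrist1.png

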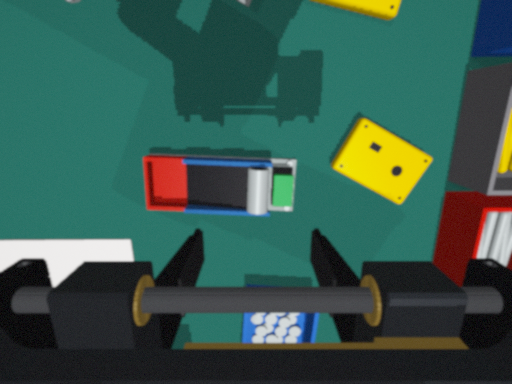

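The wrist picture shows fixture A upright in frame, with the pad at (283,188), tube (258,190) and bin (167,183). I'll measure it in this view.

```bash
python3 - <<'E'
import pickle;from h import *
c=pickle.load(open("cams1.pkl","rb"))["wrist"]
x=c["image"][145:225,135:305]; cv2.imwrite("pics/w1c.png",cv2.resize(x,None,fx=4.5,fy=4.5,interpolation=cv2.INTER_CUBIC)[:,:,::-1])
h=cv2.cvtColor(x,cv2.COLOR_RGB2HSV)
for n,m,z in (("pad",cv2.inRange(h,(50,140,60),(75,255,255)),34),("bin",cv2.inRange(h,(0,170,60),(6,255,255))|cv2.inRange(h,(174,170,60),(180,255,255)),20)):
    p=np.argwhere(m>0)[:,::-1]; r=cv2.minAreaRect(p.astype(np.float32)); 
    b=cv2.boundingRect(p); print(n,len(p),r,b)
    print(plane(c,r[0][0]+135,r[0][1]+145,z).round(1),[plane(c,a+135,e+145,z)[:2].round(1) for a,e in cv2.boxPoints(r)])
E
```

```text
pad 565 ((146.77352905273438, 43.944114685058594), (18.713947296142578, 31.062084197998047), 4.39870548248291) (138, 28, 20, 32)
[ 611.4 -227.6   34. ] [array([ 598.5, -246.5]), array([ 601.2, -207.3]), array([ 623.8, -209.2]), array([ 621.8, -248.6])]
bin 2158 ((30.59663963317871, 37.9161376953125), (55.27580261230469, 41.9664421081543), 87.70938873291016) (9, 11, 44, 55)
[ 464.8 -222.2   20. ] [array([ 440.9, -187.9]), array([ 493. , -186.3]), array([ 490. , -258.4]), array([ 434.9, -260.2])]
```

View pics/w1c.png

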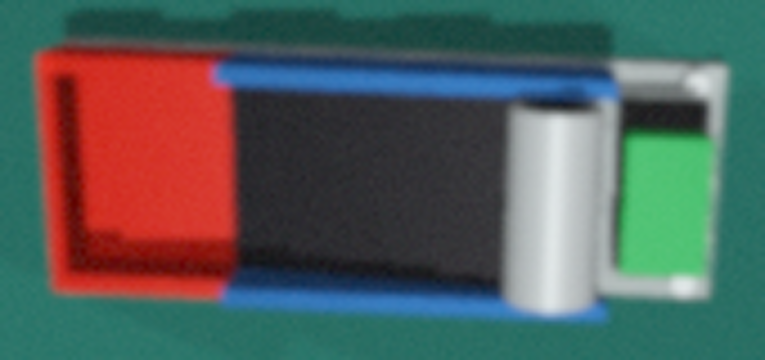

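>>> jog_arm:
  deltas: [0,-10,10,0.033,0,0,0.72,45,0,0,0,0,0,0.72,45,0,0,0,0,0,0.72,45,0,0,0,0,0,0.72,8,0,0,0,0,0,0.72,0,0,0,0,0,0,0.72]

```text
t: 3.08
eef_pos: [570.1, -232.1, 256.0]
tcp_rot: [-2.307, 1.568, 2.338]
ft_force: [1.2, 0.4, 0.2]
opening: 0.722
```

```bash
python3 look.py 2 wrist scene top
```

```text
3.225 [ 570.3 -231.8  256.9] [-0.3  0.1 -0.2] 0.7163278220180556
[[ 0.000e+00  9.978e-01 -6.630e-02]
 [ 9.000e-04 -6.630e-02 -9.978e-01]
 [-1.000e+00 -0.000e+00 -9.000e-04]]
tips [ 570.3 -231.7   66.9]
finger 1 [ 610.3 -234.3   66.9]
finger -1 [ 530.4 -229.    66.9]
```

View pics/wrist2.png

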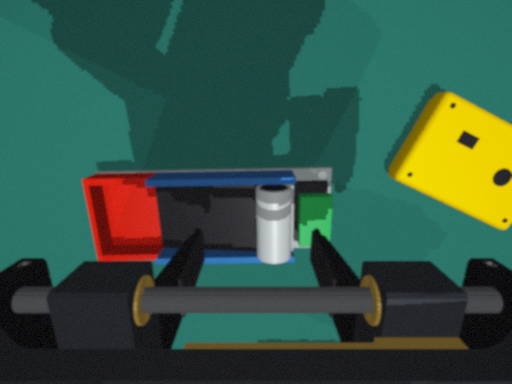

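View pics/scene2.png

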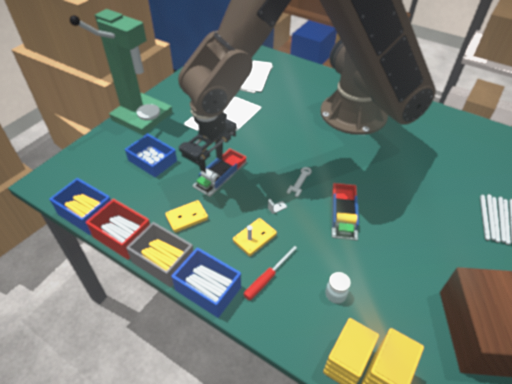

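```bash
python3 - <<'E'
import pickle;from h import *
D=pickle.load(open("cams2.pkl","rb"));c=D["wrist"]
print("tips proj",[np.round(proj(c,p),1) for p in((610.3,-234.3,66.9),(530.4,-229,66.9))])
x=c["image"][150:290,70:350]; cv2.imwrite("pics/w2c.png",cv2.resize(x,None,fx=2.8,fy=2.8,interpolation=cv2.INTER_CUBIC)[:,:,::-1])
for f in((31,0,34),(-92,31.5,32),(-92,-31.5,32),(16,31.5,32),(16,-31.5,32)):
  a=np.radians(-2.5);ux=np.array([np.cos(a),np.sin(a),0]);uy=np.array([-np.sin(a),np.cos(a),0])
  p=np.array([611.2,-231.,0])+(f[0]-31)*ux+f[1]*uy+[0,0,f[2]]
  print(f,p.round(1),np.round((np.array(proj(c,p))-[70,150])*2.8,0))
x=D["scene"]["image"][110:210,170:260]; cv2.imwrite("pics/s2c.png",cv2.resize(x,None,fx=6,fy=6,interpolation=cv2.INTER_CUBIC)[:,:,::-1])
E
```

```text
tips proj [array([321.5, 247.3]), array([195.8, 247.4])]
(31, 0, 34) [ 611.2 -231.    34. ] [682. 205.]
(-92, 31.5, 32) [ 489.7 -194.2   32. ] [205.  98.]
(-92, -31.5, 32) [ 486.9 -257.1   32. ] [236. 317.]
(16, 31.5, 32) [ 597.6 -198.9   32. ] [625.  88.]
(16, -31.5, 32) [ 594.8 -261.8   32. ] [623. 308.]
```

View pics/w2c.png

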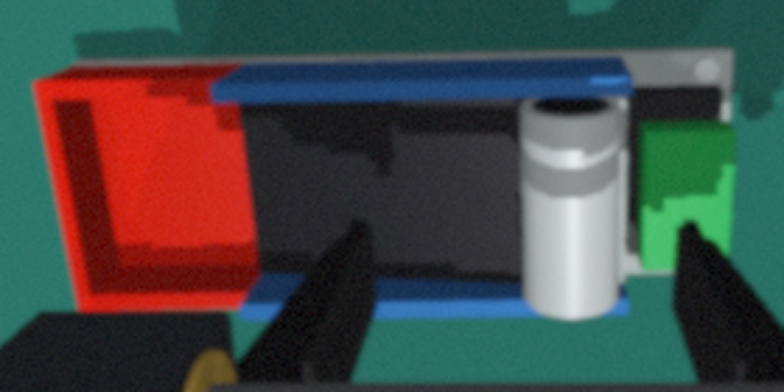

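View pics/s2c.png

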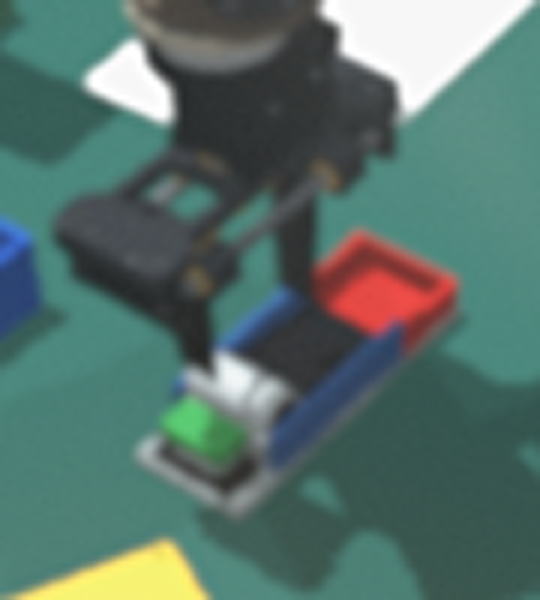

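>>> jog_arm:
  deltas: [0,1.7,-2.5,-0.022,0,0,0.72,0,0,0,0,0,0,0.72,14,0,0,0,0,0,0.72,13,0,0,0,0,0,0.72,0,0,0,0,0,0,0.72]

```text
t: 3.85
eef_pos: [572.6, -229.1, 230.2]
tcp_rot: [1.4, 1.568, -0.214]
ft_force: [0.2, -0.9, -0.8]
opening: 0.719
```

```bash
python3 look.py 3 wrist
```

```text
3.9 [ 572.7 -229.2  230.7] [-0.   0.3 -0.6] 0.7223799444862463
[[ 3.500e-03  9.991e-01 -4.280e-02]
 [-9.000e-04 -4.280e-02 -9.991e-01]
 [-1.000e+00  3.600e-03  8.000e-04]]
tips [ 573.4 -229.4   40.7]
finger 1 [ 613.6 -231.1   40.8]
finger -1 [ 533.1 -227.6   40.6]
```

View pics/wrist3.png

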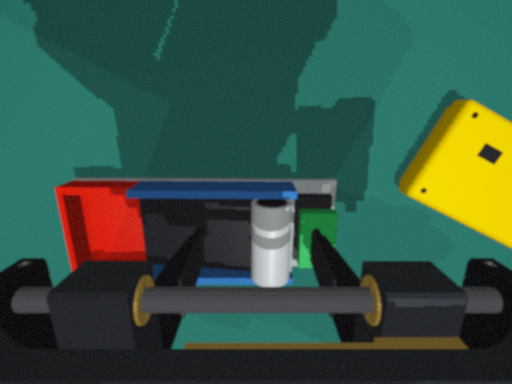

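>>> jog_arm:
  deltas: [6,-1,0,0,0,0,0.72,6,0,0,0,0,0,0.72,6,0,0,0,0,0,0.72]

```text
t: 4.28
eef_pos: [571.8, -229.3, 213.4]
tcp_rot: [1.277, 1.565, -0.337]
ft_force: [-19.6, 6.5, 60.3]
opening: 0.72
```

```bash
python3 look.py 4 wrist
```

```text
4.325 [ 571.7 -229.2  213.9] [-7.3  3.1 21.1] 0.7157890818824856
[[ 0.005   0.9991 -0.0427]
 [-0.0018 -0.0426 -0.9991]
 [-1.      0.0051  0.0016]]
tips [ 572.7 -229.6   23.9]
finger 1 [ 612.6 -231.3   24.1]
finger -1 [ 532.7 -227.8   23.7]
```

View pics/wrist4.png

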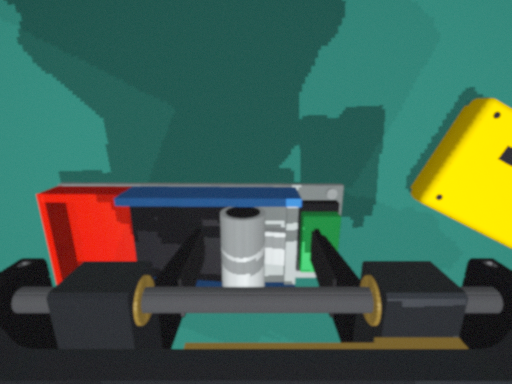

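The tube has popped out onto the ramp at about (242,250), and the pad is at its stop. I'll hold lightly and let it settle.

>>> jog_arm:
  deltas: [0.3,0,0,0,0,0,0.72,0.3,0,0,0,0,0,0.72,0.3,0,0,0,0,0,0.72,0.3,0,0,0,0,0,0.72]

```text
t: 4.82
eef_pos: [571.4, -229.0, 214.4]
tcp_rot: [1.248, 1.564, -0.366]
ft_force: [-3.0, 0.7, 4.8]
opening: 0.72
```

```bash
python3 look.py 5 wrist scene top; sleep 0; python3 -c "
from cell import env,eyes
for i in range(10): eyes.read_camera('top')
"; python3 look.py 6 wrist; python3 - <<'E'
import cv2,numpy as np
a=cv2.imread("pics/wrist5.png");b=cv2.imread("pics/wrist6.png");s=cv2.imread("pics/scene5.png")[110:210,170:260]
cv2.imwrite("pics/w56.png",np.vstack([a[170:310,20:380],b[170:310,20:380]]).repeat(2,0).repeat(2,1)[:600,:800])
cv2.imwrite("pics/s5c.png",cv2.resize(s,None,fx=6,fy=6,interpolation=cv2.INTER_CUBIC))
E
```

```text
4.975 [ 571.4 -229.   214.4] [-2.1  0.7  5.5] 0.7180111691023479
[[ 0.0063  0.9991 -0.0425]
 [-0.0024 -0.0425 -0.9991]
 [-1.      0.0064  0.0022]]
tips [ 572.6 -229.5   24.4]
finger 1 [ 612.6 -231.2   24.6]
finger -1 [ 532.5 -227.8   24.1]
5.525 [ 571.3 -229.   214.3] [-2.3  0.6  6.4] 0.7183795315125407
[[ 0.0062  0.9991 -0.0426]
 [-0.0024 -0.0426 -0.9991]
 [-1.      0.0063  0.0021]]
tips [ 572.5 -229.5   24.3]
finger 1 [ 612.6 -231.2   24.6]
finger -1 [ 532.4 -227.8   24.1]
```

View pics/w56.png

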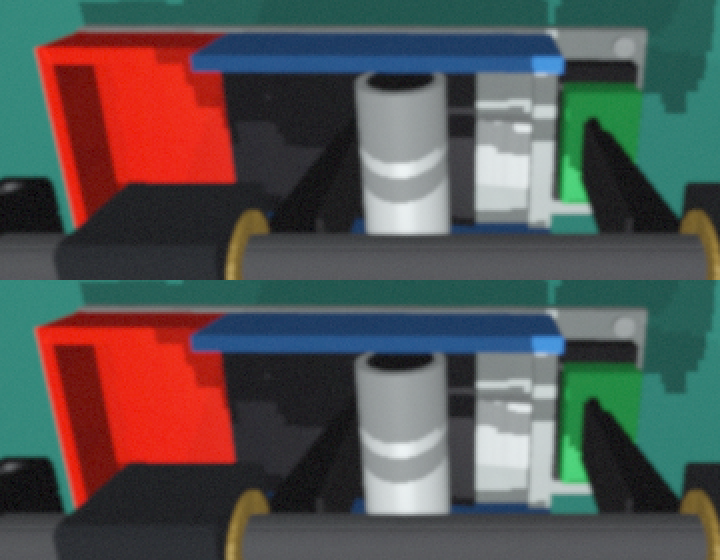

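View pics/s5c.png

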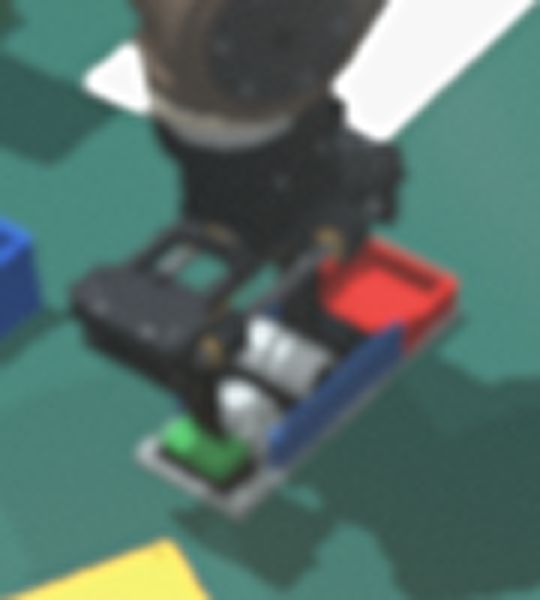

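View pics/top5.png

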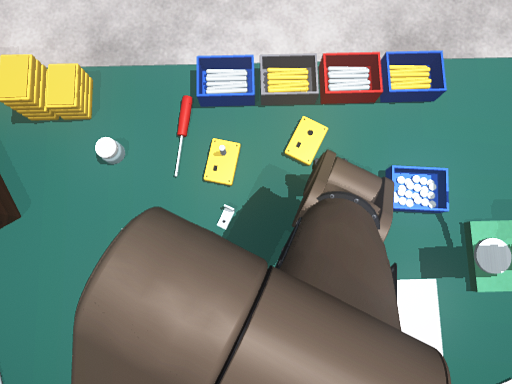

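The tube is at rest against the finger. The push is only about 6 N, equal to the spring at full travel, so I'll add some margin.

>>> jog_arm:
  deltas: [1.5,0,0,0,0,0,0.72]

```text
t: 5.65
eef_pos: [571.3, -229.0, 213.8]
tcp_rot: [1.235, 1.563, -0.378]
ft_force: [-7.9, 3.5, 23.6]
opening: 0.719
```

```bash
python3 look.py 7 wrist; python3 -c "
from cell import env,eyes
for i in range(10): eyes.read_camera('top')
"; python3 look.py 8 wrist
```

```text
5.7 [ 571.3 -229.   214. ] [-5.5  1.7 16.3] 0.7190014682932375
[[ 0.007   0.9991 -0.0424]
 [-0.0028 -0.0424 -0.9991]
 [-1.      0.0071  0.0025]]
tips [ 572.6 -229.5   24. ]
finger 1 [ 612.7 -231.2   24.3]
finger -1 [ 532.5 -227.8   23.7]
6.25 [ 571.3 -229.   214. ] [-5.9  2.  14.3] 0.720249418147977
[[ 0.0071  0.9991 -0.0425]
 [-0.0028 -0.0425 -0.9991]
 [-1.      0.0072  0.0025]]
tips [ 572.6 -229.5   24. ]
finger 1 [ 612.8 -231.2   24.3]
finger -1 [ 532.4 -227.8   23.7]
```

View pics/wrist8.png

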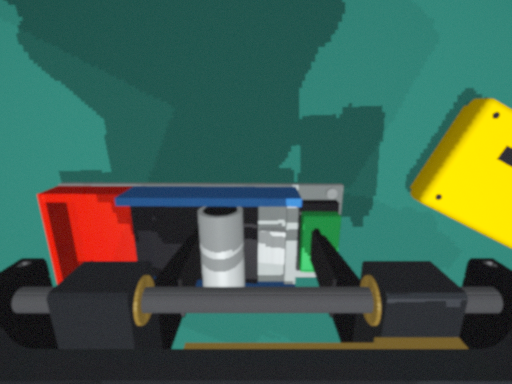

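The tube rests at (221,245) against the ramp finger. The pad is held down by a steady push of about 15 N, so I'm handing in.

```bash
python3 -c "
from cell import env
print(env.job_done()); s=env.state(); print(s['t'],s['ft_force'],s['eef_pos'])"
```

```text
the job is handed in; nothing more can be done
None
the job is handed in; nothing more can be done
```

I pressed the steel fixture's green pad down with one finger. The other finger stopped the popped-out tube on the ramp, about 48 mm down the slope from the nest. I handed the job in at about 6.3 s, with both still held.

**Last checks, before handing in:**
- **Pad:** the pressing fingertip is at about 24.3 mm, against 24 mm for fully down. The push is a steady 14–16 N, well above the 6 N spring, so I take the pad to be at its stop.
- **Tube:** it stayed in the same place against the finger across several wrist pictures, clear of the red bin.
- **Forces:** the highest wrist force I read was about 64 N, a brief peak as the pad reached its stop. The limit is 120 N.

**Disagreements and gaps:**
- **Pad position:** the first wrist-camera measurement put the pad about 5 mm off sideways from the top view. A second check, predicting where the fixture's walls should appear in a later wrist picture, agreed with the top view, so I used that.
- **Yellow fixture:** I never moved near it. It looked unchanged in the scene picture taken just before the press, but the arm hid it in the last top view.
- **After hand-in:** state reads are refused, so I have no reading of the final second.

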